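# Fill the dropper-bottle row and draw the display board out to the pointer

## Task

Stand the two loose amber bottles on the two empty white spots of the wooden board, in a neat row beside the third bottle. Then slide the board straight out over the end of its dark stand, blue handle first, until its leading edge is in line with the red pointer, without touching it; the bottles stay standing on their spots and the other things on the bench are left alone. The board would tip out there by itself, so keep hold of it and finish while still holding it level on the stand: do not let go.

Things in the scene. Friction and masses are not known exactly. Their poses are not given: they have to be found in the camera images.
- riser: Fixed dark wooden stand, 150 (x) x 320 (y) x 90 high; the board lies loose on its flat top (no guides). Origin: centre of its footprint on the table; its top is 90 mm above. Its +y axis is the outward direction; its outer end is at y = +160.
- board: Loose light wooden board, 130 (x) x 300 (y) x 12 thick, about 0.28 kg, lying on the stand, its axes nearly parallel to the stand's. Origin: centre of its underside. It slides on the stand with ordinary wood friction. A blue upright grip bar stands on its +y (outer) end; three white spots lie in a row across it at y = +30.
- board_handle (a point): Centre of the blue grip bar on the board: bar 80 long (board x), 18 thick (board y), rising 36 above the board's top; this point is 18 above the board's top and 15 inside the leading edge, on the board's centre line. Grip it across its 18 mm thickness.
- board_edge (a point): Middle of the board's leading (outer, +y) end face, at half thickness.
- spot_near (a point): Centre, on the board's top face, of the white spot at board x = -45, y = +30 (nearest the robot); empty at the start. Spots are 38 in diameter, 45 apart.
- spot_mid (a point): Centre of the middle white spot, board x = 0, y = +30; empty at the start.
- spot_far (a point): Centre of the far white spot, board x = +45, y = +30; bottle_c stands there from the start.
- gauge: Fixed mark: steel base 50 x 50 x 8, a 12 thick post and, 96 above the table, a red pointer 6 wide along the gauge's -x towards the board's path, its tip 50 from the origin, about 20 clear of the board's side. Axes parallel to the stand's. Origin: on the table under the post. The line through the origin along gauge x is the mark to which the board's leading edge must come.
- bottle_a: Loose amber bottle with paper label and black cap, 32 in diameter, 80 tall, upright, about 60 g. Origin: centre of its underside. It stands on the table; either loose bottle may go on either empty spot.
- bottle_b: The second loose amber bottle, the same as bottle_a.
- bottle_c: The third amber bottle, the same, standing already on the far spot of the board.
- paper_cup: Bystander: white cup, 72 in diameter, 85 tall, standing on the table. Origin: centre of its underside.
- mug: Bystander: white mug, 80 in diameter, 90 tall. Origin: centre of its underside.
- tissue_box: Bystander: teal tissue box, 115 x 220 x 70. Origin: centre of its underside.
- screwdriver: Bystander: screwdriver lying on the table.
- glasses_case: Bystander: black spectacle case, 62 x 160 x 41. Origin: centre of its underside.
There are look-alikes about, which are no part of the job. Leave any pink look-alike of the bottle_b alone.

How it is judged:
By the outcome, as a careful person would: the job done as asked, in the order asked, and still so for the second after the job is handed in, while the arm keeps its last pose, push and grip.
It also fails if it takes over 72 s, if anything falls off the work surface, if the arm or the gripper's body presses on something with over 40 N, if the wrist force passes 120 N, or if a joint passes its speed limit or range.

## Robot

A 6-joint arm with a two-finger parallel gripper is mounted at the origin on the work surface. World frame = base frame: x ahead of the robot, y to its left, z up, the work surface at z = 0. Lengths are in mm, angles in rad, forces in N, time in s.
With the tool pointing down it reaches from about 350 to 875 mm from the base axis. Payload 15.5 kg.
Tool frame: the origin (TCP) lies between the finger pads; the fingertips stand 19 mm ahead of it and the grasp point (between the pads) is the TCP; z points along the fingers, y is the line along which they close (so a half turn about z gives the same grasp; the last joint's range is limited). The gripper opens to 85 mm and grips with 20 to 120 N. Pads are 22 mm wide; open, the fingers measure 114 mm over their backs; the gripper's body (76 mm by 85 mm) begins 54 mm behind the grasp point. The pads swing forward as they close: fully open they stand 13 mm farther back than shut.
Start: joints at [-1.411, 0.494, 1.345, -0, 1.302, -0.096], TCP at [157.534, -604.822, 250.277] pointing down, gripper open.
Joint ranges: [-2.91, 2.91], [-0.82, 2.16], [0.22, 2.67], [-1.22, 4.37], [0.12, 2.79], [-3.08, 3.08]. Speed limits (rad/s): [1.89, 1.89, 2.57, 3.01, 3.01, 3.01].

## Interface

Orientations are given as a 3x3 rotation matrix whose columns are the frame's x, y, z axes.
In Python, from plant import manip gives the robot as it stands.
- The arm moves only by the tool move_arm, never from a script. Its argument "increments" is a list of rows, each a list of 2 entries, a list of its own where there are three numbers: the shift along the tool's x, y, z scaled (see below), then the turn, a rotation vector about the tool's x, y, z scaled (see below). A call has 1 to 5 rows; each row shifts and turns the commanded pose from where the row before left it, along the tool's axes as they then stand; what a row does not reach is not made up. The controller multiplies each number of a shift by 0.04 m and each number of a turn by 0.1 rad. A row lasts 1/8 s, in which the tool goes at most 62.5 mm and 10.7 degrees, less where a joint would pass 70% of its speed; a pose out of reach is approached as far as the arm can. A call with a number of a shift or a turn outside -1 to 1 is refused whole. A call with a gripper value outside its range is refused whole. "fingers" is the opening, from 0 (shut) to 1 (fully open), set as the call begins (left out, the last holds). The fingers move at their own pace and stop on an object; the grip force is fixed at half the most. Time passes only in rows, so rows that do not move let the fingers close. It gives the time, the measured TCP pose, the force, the opening and the grip force at its end, in the units of the state.
- manip.get_state(): the state, without advancing time (a new reading comes with each control period).
- manip.snapshot(name): name is "scene" or "side" or "wrist"; returns a dict with "frame" (400x640x3 uint8, red, green, blue), "depth" (400x640 float32, mm along the optical axis (not along the pixel's ray), 0 where there is no reading), "camera_matrix" (3x3 intrinsics, pixels), "rvec" (rotation vector, rad) and "tvec" (3), from world to camera coordinates, as OpenCV has them. Camera axes: x right, y down, z forward; pixel columns grow to the right and rows downward; lengths in mm; the calibration is good to about 2 mm. A picture is of the moment at which its call begins.
- manip.hand_in(): hands the job in; it is judged then, once.
The state is a dict: "t": time; "joint_positions": joint angles; "qd": joint speeds; "tau": joint torques, N m; "eef_pos": TCP position; "orientation": TCP orientation; "contact_force": force on the tool from outside, world axes, zero at the start; "moment": the same for the moment, N m; "finger_gap": opening from 0.0 (shut) to 1.0 (fully open); "gripper_force": force on a finger pad.
Only numpy, scipy, OpenCV 4.12 (cv2) and the standard library are available. Lean on these libraries where they do the work, as an engineer would, in place of code of your own. Each camera call takes 0.05 s, during which the arm holds its last target. There are 200 camera calls.

## Working session

There is one attempt and no reset: what is moved stays moved. The work goes in short steps, Python scripts to look and compute and a tool call to move; the robot and the scene stay as the last step left them, time stands still between calls to the robot, and variables do not carry over. Pictures are saved under pics/ and viewed, at most 10 in all, crops included, and the job is handed in when it is done.

Besides the shell and the picture viewer there is one more tool, called after "Request:" in YAML: its name, and indented under it one key for each argument. move_arm: Moves the arm, as the interface text tells. Its arguments: {"type":"object","properties":{"increments":{"type":"array","items":{"type":"array"}},"fingers":{"type":"number"}},"required":["increments"]}

```bash
mkdir -p pics
cat > h.py <<'E'
import numpy as np, cv2
from plant import manip
def snap(n,f=None):
    s=manip.snapshot(n); s['R']=cv2.Rodrigues(np.array(s['rvec'],float))[0]; s['tvec']=np.array(s['tvec'],float).ravel()
    if f: cv2.imwrite('pics/'+f,s['frame'][:,:,::-1])
    return s
def cloud(s):
    d=s['depth']; K=np.array(s['camera_matrix']); v,u=np.mgrid[:d.shape[0],:d.shape[1]]
    P=np.stack([(u-K[0,2])/K[0,0]*d,(v-K[1,2])/K[1,1]*d,d],-1)
    W=(P-s['tvec'])@s['R']; W[d<=0]=np.nan
    return W
def ray(s,uv,z):
    K=np.array(s['camera_matrix']); uv=np.atleast_2d(np.array(uv,float))
    d=np.c_[(uv[:,0]-K[0,2])/K[0,0],(uv[:,1]-K[1,2])/K[1,1],np.ones(len(uv))]@s['R']
    c=-s['R'].T@s['tvec']
    return c+d*((z-c[2])/d[:,2])[:,None]
E
python3 - <<'E'
from h import *
import pickle
S={n:snap(n,n+'0.png') for n in('scene','side','wrist')}
pickle.dump(S,open('s0.pkl','wb'))
for n in S: print(n,-S[n]['R'].T@S[n]['tvec'])
print(manip.get_state())
E
```

```text
scene [1149.12950915 -231.81920344 1098.00767028]
side [ -58.72374483 1001.90178303  715.50787774]
wrist [ 225.19677867 -589.10824882  372.41148544]
{'t': 0.15, 'joint_positions': array([-1.41146506e+00,  4.94047766e-01,  1.34596188e+00,  1.90644881e-05,
        1.30249687e+00, -9.55054577e-02]), 'qd': array([-0.00053184, -0.00226804, -0.0008945 , -0.00101261,  0.00043275,
        0.00128102]), 'tau': array([ 1.71434836e-03, -8.82541251e+01, -3.84063613e+01,  2.71624992e-05,
        7.13703863e-03, -5.78146683e-05]), 'eef_pos': array([ 157.5210903 , -604.57122962,  249.84179782]), 'orientation': array([[ 9.67705750e-01,  2.52082456e-01, -1.26840931e-04],
       [ 2.52082466e-01, -9.67705333e-01,  9.05197022e-04],
       [ 1.05439643e-04, -9.07938738e-04, -9.99999582e-01]]), 'contact_force': array([ 0.33689443, -0.19305882,  0.8381917 ]), 'moment': array([0.01458805, 0.00155589, 0.08123069]), 'gripper_force': 0.0, 'finger_gap': 1.0012428450114714}
```

View pics/scene0.png

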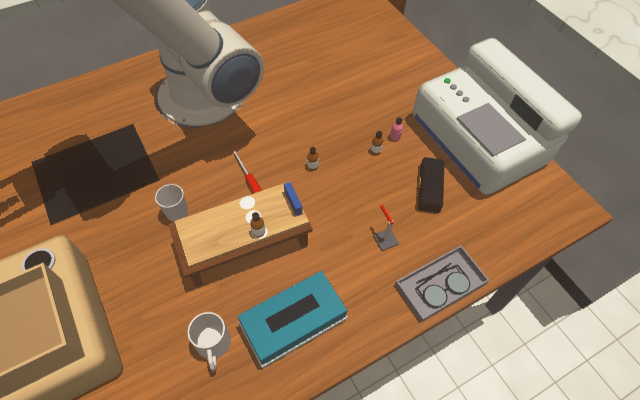

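View pics/side0.png

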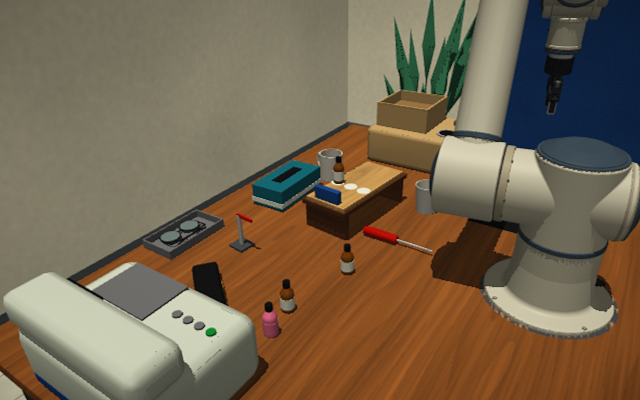

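The scene view shows loose bottles at (313,158) and (377,143), and the pink look-alike at (397,129). The board's white spots are at (247,203) and (252,216), with bottle_c at (258,225), the blue handle at (293,198) and the red pointer at (386,214). The side view shows the same layout: handle at (328,194), bottles at (347,260) and (287,296), pointer at (244,218).

Run:
```python
from h import *
import pickle
S=pickle.load(open('s0.pkl','rb'))
np.set_printoptions(precision=1,suppress=True)
s=S['scene'];W=cloud(s);hsv=cv2.cvtColor(s['frame'],cv2.COLOR_RGB2HSV)
def box(m,x0,y0,x1,y1):
    o=np.zeros_like(m);o[y0:y1,x0:x1]=m[y0:y1,x0:x1];return o
H,Sa,V=[hsv[...,i].astype(int) for i in range(3)]
def rep(name,m):
    P=W[m];P=P[np.isfinite(P[:,0])]
    print(name,len(P),'med',np.median(P,0),'min',np.percentile(P,3,axis=0),'max',np.percentile(P,97,axis=0))
blue=box((H>105)&(H<130)&(Sa>120),275,175,310,220); rep('blue',blue)
top=blue&(W[...,2]>130); rep('bluetop',top)
red=box(((H<6)|(H>174))&(Sa>180)&(V>120),375,200,395,226);rep('pointer',red)
v,u=np.nonzero(red); p=ray(s,np.c_[u,v],99); print('ptr ray',p.min(0),p.max(0),cv2.fitLine(p[:,:2].astype(np.float32),2,0,.1,.1).ravel())
white=box((Sa<60)&(V>170),235,190,275,240)
n,l,st,c=cv2.connectedComponentsWithStats(white.astype(np.uint8))
for i in range(1,n):
    if st[i,4]>15: print('white',st[i],c[i],ray(s,c[i],102)); rep(' w',l==i)
# board top
bt=box(abs(W[...,2]-102)<4,160,170,320,275)
P=W[bt][:,:2]; r=cv2.minAreaRect(P.astype(np.float32)); print('board',bt.sum(),r,np.median(W[bt],0)); print(cv2.boxPoints(r))
# bottles: points above z 15 in window
for nm,(a,b,c_,d) in dict(A=(300,140,326,175),B=(366,126,386,158),C=(246,208,270,240),pink=(388,114,408,142)).items():
    base=102 if nm=='C' else 0
    w=np.zeros(W.shape[:2],bool);w[b:d,a:c_]=1
    w&=(W[...,2]>base+ 8)
    rep(nm,w); cap=w&(W[...,2]>base+74); rep(nm+' cap',cap)
g=box((abs(W[...,2]-8)<4),370,225,402,252); rep('gbase',g)
for nm,z0,(a,b,c_,d) in [('cup',40,(150,180,192,225)),('screw',8,(230,150,265,195)),('case',25,(412,155,447,215))]:
    w=np.zeros(W.shape[:2],bool);w[b:d,a:c_]=1; rep(nm,w&(W[...,2]>z0)&(W[...,2]<95))
```

```text
blue 165 med [570.4  34.7 137.9] min [534.9  25.8 135. ] max [607.   43.  141.4]
bluetop 165 med [570.4  34.7 137.9] min [534.9  25.8 135. ] max [607.   43.  141.4]
pointer 49 med [709.6 221.1  99.5] min [684.4 216.5  95.9] max [734.6 225.1 102.8]
ptr ray [682.3 216.1  99. ] [736.2 226.8  99. ] [  1.   -0.1 709.1 221.1]
white [240 196  15  13 152] [247.  202.3] [[513.5 -64.3 102. ]]
 w 152 med [513.4 -64.3 102.2] min [496.5 -80.6  98. ] max [529.  -47.9 105.3]
white [246 210  15  13  74] [250.6 215.3] [[552.  -72.4 102. ]]
 w 74 med [551.2 -74.8 102. ] min [540.8 -86.3  98.6] max [564.6 -51.5 106.2]
white [259 227   9  12  30] [264.  233.4] [[613.4 -66.1 102. ]]
 w 30 med [615.7 -64.1 102.6] min [599.7 -79.9  99.6] max [622.  -56.  109.1]
board 5055 ((556.2257690429688, -98.83734130859375), (300.5560302734375, 133.0095977783203), 83.8585205078125) [ 556.  -120.2  101.9]
[[ 474.  -241.1]
 [ 606.3 -255.4]
 [ 638.4   43.5]
 [ 506.2   57.7]]
A 205 med [436.3 164.5  47.3] min [423.3 153.2  12.3] max [445.2 180.8  81.2]
A cap 30 med [429.8 169.   79.2] min [423.4 162.4  74.2] max [435.1 176.   83.4]
B 201 med [476.  354.1  48.4] min [460.4 343.8  13.2] max [485.6 368.2  80.7]
B cap 30 med [470.7 359.4  78.6] min [462.1 351.8  75.6] max [477.6 367.1  83.3]
C 275 med [612.1 -78.5 151.7] min [597.3 -91.2 114.7] max [620.  -62.6 182.8]
C cap 44 med [605.6 -75.8 182. ] min [596.7 -83.2 177.4] max [612.4 -69.  184.8]
pink 203 med [461.2 432.   46.2] min [444.5 423.    9.8] max [470.2 448.4  81. ]
pink cap 25 med [455.5 436.4  79.3] min [447.  430.1  75.6] max [462.1 446.1  84.2]
gbase 270 med [737.4 214.    7.6] min [708.  193.2   4.3] max [756.8 242.5  11.4]
cup 619 med [ 374.8 -226.7   68. ] min [ 353.2 -257.4   42.3] max [ 422.7 -194.5   87.7]
screw 236 med [403.8 -10.4  22. ] min [292.9 -21.8  11.9] max [445.4   0.4  27.7]
case 1111 med [660.8 411.6  40.1] min [593.  357.5  31.9] max [722.8 470.5  44.3]
```

Request:
move_arm:
  increments:
    - [[1, 0, 0], [0, 0, 0.9]]
    - [[1, 0, 0], [0, 0, 0.9]]
    - [[1, 0, 0], [0, 0, 0.9]]
    - [[1, 0, 0], [0, 0, 0.9]]
    - [[0.7, -1, 0], [0, 0, 0]]
  fingers: 0.7

```text
t: 0.78
eef_pos: [349.0, -549.7, 249.6]
orientation: [[0.994, -0.107, 0.0], [-0.107, -0.994, -0.0], [0.0, 0.0, -1.0]]
contact_force: [0.8, -0.7, -0.4]
finger_gap: 0.704
gripper_force: 0.0
```

Request:
move_arm:
  increments:
    - [[0, -1, 0], [0, 0, 0]]
    - [[0, -1, 0], [0, 0, 0]]
    - [[0, -1, 0], [0, 0, 0]]
    - [[0, -1, 0], [0, 0, 0]]
    - [[0, -1, 0], [0, 0, 0]]

```text
t: 1.4
eef_pos: [368.6, -348.7, 250.2]
orientation: [[0.994, -0.105, -0.0], [-0.105, -0.994, 0.0], [-0.0, -0.0, -1.0]]
contact_force: [1.1, 1.1, -0.2]
finger_gap: 0.697
gripper_force: 0.0
```

Request:
move_arm:
  increments:
    - [[0, -1, 0], [0, 0, 0]]
    - [[0, -1, 0], [0, 0, 0]]
    - [[0, -1, 0], [0, 0, 0]]
    - [[0, -1, 0], [0, 0, 0]]
    - [[0, -1, 0], [0, 0, 0]]

```text
t: 2.02
eef_pos: [389.5, -149.9, 250.3]
orientation: [[0.994, -0.105, -0.0], [-0.105, -0.994, 0.0], [-0.0, -0.0, -1.0]]
contact_force: [0.4, 0.4, 0.1]
finger_gap: 0.701
gripper_force: 0.0
```

Request:
move_arm:
  increments:
    - [[0, -1, 0], [0, 0, 0]]
    - [[0, -1, 0], [0, 0, 0]]
    - [[0, -1, 0], [0, 0, 0]]
    - [[0, -1, 0], [0, 0, 0]]
    - [[0, -1, 0], [0, 0, 0]]

```text
t: 2.65
eef_pos: [410.6, 49.0, 250.3]
orientation: [[0.994, -0.105, 0.0], [-0.105, -0.994, -0.0], [0.0, 0.0, -1.0]]
contact_force: [1.2, -0.6, -0.1]
finger_gap: 0.702
gripper_force: 0.0
```

Request:
move_arm:
  increments:
    - [[0.1, -1, 0], [0, 0, 0]]
    - [[0.07, -1, 0], [0, 0, 0]]
    - [[0, -1, 0], [0, 0, 0]]
    - [[0, 0, 0.5], [0, 0, 0]]
    - [[0, 0, 0], [0, 0, 0]]

```text
t: 3.28
eef_pos: [429.1, 166.4, 229.3]
orientation: [[0.995, -0.104, -0.003], [-0.104, -0.995, -0.001], [-0.003, 0.001, -1.0]]
contact_force: [-0.3, -0.0, 0.5]
finger_gap: 0.7
gripper_force: 0.0
```

```bash
cat > wb.py <<'E'
from h import *
np.set_printoptions(precision=1,suppress=True)
s=snap('wrist','w1.png');W=cloud(s)
z=W[...,2]
m=((z>70)&(z<90)&np.isfinite(z)).astype(np.uint8)
n,l,st,c=cv2.connectedComponentsWithStats(m)
for i in range(1,n):
    if st[i,4]>40:
        P=W[(l==i)&(z>77)]; print(st[i],len(P),P.min(0),P.max(0),np.median(P,0))
print(manip.get_state()['eef_pos'])
E
python3 wb.py
```

```text
[ 424    0  216  104 2290] 2235 [ 480.7 -128.3   77. ] [582.6  59.6  90. ] [499.7  26.4  88.2]
[111 163  22  18 298] 226 [459. 350.  77.] [475.2 366.4  81. ] [467.5 358.4  79.2]
[308 182  16  18 228] 206 [419.1 160.5  77.1] [435.2 176.2  81.2] [427.3 168.3  79.1]
[ 39 185  24  18 331] 229 [444.  429.1  77. ] [460.3 445.6  81.2] [452.4 437.   79.2]
[429.6 166.2 230.1]
```

View pics/w1.png

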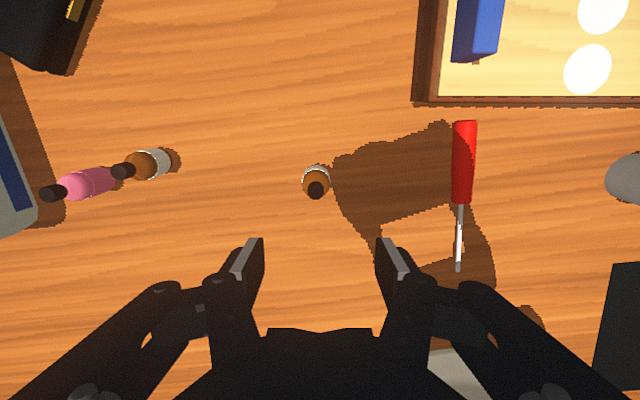

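The wrist view shows bottle A's cap centred at (316,190) between the fingers, B at (150,165), pink at (80,185) and the screwdriver to the right. The cap is 79 mm high, which agrees with the scene camera.

Request:
move_arm:
  increments:
    - [[-0.03, -0.06, 1], [0, 0, 0]]
    - [[0, 0, 1], [0, 0, 0]]
    - [[0, 0, 1], [0, 0, 0]]
    - [[0, 0, 1], [0, 0, 0]]
    - [[0, 0, 0.85], [0, 0, 0]]

```text
t: 3.95
eef_pos: [429.7, 168.4, 35.6]
orientation: [[0.994, -0.106, 0.001], [-0.106, -0.994, 0.0], [0.001, -0.0, -1.0]]
contact_force: [0.8, 0.6, 1.0]
finger_gap: 0.697
gripper_force: 0.0
```

Request:
move_arm:
  increments:
    - [[0, 0, 0], [0, 0, 0]]
    - [[0, 0, 0], [0, 0, 0]]
    - [[0, 0, 0], [0, 0, 0]]
    - [[0, 0, 0], [0, 0, 0]]
    - [[0, 0, 0], [0, 0, 0]]
  fingers: 0.2

```text
t: 4.58
eef_pos: [429.6, 169.0, 37.1]
orientation: [[0.994, -0.105, 0.002], [-0.105, -0.994, 0.0], [0.002, -0.001, -1.0]]
contact_force: [0.1, -0.8, 13.2]
finger_gap: 0.355
gripper_force: 60.7
```

Request:
move_arm:
  increments:
    - [[0, 0, -1], [0, 0, 0]]
    - [[0, 0, -1], [0, 0, 0]]
    - [[0, 0, -1], [0, 0, 0]]
    - [[0, 0, -1], [0, 0, 0]]
    - [[0.8, 0, -0.2], [0, 0, 0]]

```text
t: 5.2
eef_pos: [460.5, 165.8, 207.2]
orientation: [[0.995, -0.104, 0.003], [-0.104, -0.995, 0.001], [0.003, -0.001, -1.0]]
contact_force: [1.5, 0.6, -0.5]
finger_gap: 0.354
gripper_force: 59.8
```

Request:
move_arm:
  increments:
    - [[1, 0.4, 0], [0, 0, 0]]
    - [[1, 1, 0], [0, 0, 0]]
    - [[0, 1, 0], [0, 0, 0]]
    - [[0, 0, 0], [0, 0, 0]]
    - [[0, 0, 0], [0, 0, 0]]

```text
t: 5.82
eef_pos: [530.2, 61.9, 204.5]
orientation: [[0.994, -0.105, 0.0], [-0.105, -0.994, 0.0], [0.0, -0.0, -1.0]]
contact_force: [0.4, 1.4, -0.6]
finger_gap: 0.35
gripper_force: 59.8
```

```bash
cat > ws.py <<'E'
from h import *
import sys
np.set_printoptions(precision=1,suppress=True)
s=snap('wrist',sys.argv[1]);W=cloud(s);z=W[...,2]
hsv=cv2.cvtColor(s['frame'],cv2.COLOR_RGB2HSV)
m=((hsv[...,1]<60)&(hsv[...,2]>150)&(abs(z-102)<6)).astype(np.uint8)
n,l,st,c=cv2.connectedComponentsWithStats(m)
for i in range(1,n):
    if st[i,4]>100:
        P=W[l==i]; print('white',st[i],P.min(0),P.max(0),np.mean(P,0))
m=((hsv[...,0]>105)&(hsv[...,0]<130)&(hsv[...,1]>120)&(abs(z-138)<5))
if m.any():
    P=W[m];print('blue',len(P),cv2.minAreaRect(P[:,:2].astype(np.float32)),P[:,2].mean())
m=(abs(z-182)<4);P=W[m]
if len(P):print('z182',len(P),P.min(0),P.max(0))
st=manip.get_state();print(st['eef_pos'],st['orientation'][:,1],st['finger_gap'],st['contact_force'])
E
python3 ws.py w2.png
```

```text
white [461  68  36  54 617] [583.4 -82.5  99. ] [621.5 -55.8 103.4] [603.  -65.2 101.1]
white [ 454  130   47   48 1719] [538.8 -89.2  98.5] [576.9 -51.3 103.2] [558.2 -70.1 101. ]
white [ 447  187   45   42 1456] [494.5 -84.3  99.1] [531.3 -46.8 103.1] [513.3 -65.4 101.1]
blue 1832 ((568.8535766601562, 34.5279655456543), (16.905529022216797, 77.79269409179688), 83.91450500488281) 136.99903202022927
z182 1333 [531.7 -85.3 178. ] [610.6  74.9 186. ]
[530.2  62.3 204.5] [-0.1 -1.  -0. ] 0.35579549608918437 [-0.1  0.9 -0.7]
```

View pics/w2.png

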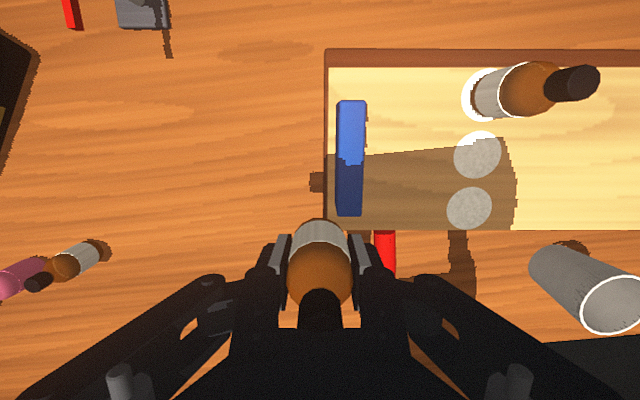

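The wrist view shows the held bottle upright in the fingers. The empty spots are at (477,154) and (469,207), with bottle_c and the blue bar in view.

Request:
move_arm:
  increments:
    - [[0.4, 1, 0], [0, 0, 0]]
    - [[0.4, 1, 0], [0, 0, 0]]
    - [[0.28, 1, 0], [0, 0, 0]]
    - [[0, 0.19, 0], [0, 0, 0]]
    - [[0, 0, 0], [0, 0, 0]]

```text
t: 6.5
eef_pos: [559.7, -69.1, 204.3]
orientation: [[0.994, -0.105, -0.0], [-0.105, -0.994, 0.0], [-0.0, -0.0, -1.0]]
contact_force: [-0.0, 0.3, -1.1]
finger_gap: 0.352
gripper_force: 59.9
```

Request:
move_arm:
  increments:
    - [[0, 0, 0.6], [0, 0, 0]]
    - [[0, 0, 0.6], [0, 0, 0]]
    - [[0, 0, 0.3], [0, 0, 0]]
    - [[0, 0, 0], [0, 0, 0]]
    - [[0, 0, 0], [0, 0, 0]]

```text
t: 7.12
eef_pos: [560.4, -69.5, 145.1]
orientation: [[0.995, -0.105, 0.001], [-0.105, -0.995, -0.0], [0.001, 0.0, -1.0]]
contact_force: [-0.1, 0.0, -0.2]
finger_gap: 0.354
gripper_force: 59.8
```

Request:
move_arm:
  increments:
    - [[0, 0, 0.04], [0, 0, 0]]
    - [[0, 0, 0.04], [0, 0, 0]]
    - [[0, 0, 0.03], [0, 0, 0]]
    - [[0, 0, 0.03], [0, 0, 0]]
    - [[0, 0, 0], [0, 0, 0]]

```text
t: 7.75
eef_pos: [560.0, -69.9, 139.2]
orientation: [[0.994, -0.105, 0.0], [-0.105, -0.994, -0.0], [0.0, 0.0, -1.0]]
contact_force: [-2.4, 0.1, 7.8]
finger_gap: 0.357
gripper_force: 60.9
```

Request:
move_arm:
  increments:
    - [[0, 0, 0], [0, 0, 0]]
    - [[0, 0, 0], [0, 0, 0]]
    - [[0, 0, 0], [0, 0, 0]]
    - [[0, 0, 0], [0, 0, 0]]
  fingers: 0.7

```text
t: 8.25
eef_pos: [559.9, -69.8, 138.6]
orientation: [[0.994, -0.105, -0.0], [-0.105, -0.994, 0.0], [-0.0, -0.0, -1.0]]
contact_force: [-0.3, -0.2, 0.0]
finger_gap: 0.699
gripper_force: 0.0
```

Request:
move_arm:
  increments:
    - [[0, 0, -0.3], [0, 0, 0]]
    - [[0, 0, -1], [0, 0, 0]]
    - [[0, 0, -1], [0, 0, 0]]
    - [[0, 0, -0.7], [0, 0, 0]]
    - [[-0.5, -1, 0], [0, 0, 0]]

```text
t: 8.88
eef_pos: [546.1, -29.2, 261.8]
orientation: [[0.994, -0.108, 0.006], [-0.108, -0.994, -0.001], [0.006, 0.001, -1.0]]
contact_force: [0.3, 1.3, -0.6]
finger_gap: 0.699
gripper_force: 0.0
```

Request:
move_arm:
  increments:
    - [[-1, -1, 0], [0, 0, 0]]
    - [[-1, -1, 0], [0, 0, 0]]
    - [[-0.8, -1, 0], [0, 0, 0]]
    - [[0, 0, 0], [0, 0, 0]]
    - [[0, 0, 0], [0, 0, 0]]

```text
t: 9.5
eef_pos: [445.8, 103.2, 259.4]
orientation: [[0.995, -0.104, 0.001], [-0.104, -0.995, -0.0], [0.001, -0.0, -1.0]]
contact_force: [0.2, 0.2, 1.0]
finger_gap: 0.7
gripper_force: 0.0
```

```bash
python3 ws.py w3.png; python3 wb.py
```

```text
white [482   0  36  17 240] [583.5 -87.4  99.4] [598.  -56.3 105.9] [589.5 -68.1 101. ]
white [474  26  31  47 415] [538.5 -80.   98.6] [576.5 -51.2 107.4] [556.7 -60.3 101. ]
white [ 466   80   42   44 1391] [493.6 -84.8  98.5] [532.1 -45.5 103.3] [513.2 -65.3 101. ]
blue 1904 ((562.3328247070312, 35.14656066894531), (16.697696685791016, 65.71920013427734), 84.00228118896484) 136.99324243602786
z182 669 [549.  -79.4 178. ] [565.5 -62.3 183.5]
[446.  102.8 259.2] [-0.1 -1.  -0. ] 0.7044293410485271 [ 0.2 -0.3  0.2]
[ 353    0  287  130 1823] 1810 [ 470.3 -227.8   77. ] [616.4  59.4  90. ] [493.9 -27.5  88.5]
[ 575  175   65   62 1608] 892 [ 349.9 -258.5   77. ] [ 421.1 -190.4   85.9] [ 380.8 -214.3   82.2]
[ 79 180  21  16 253] 180 [459.3 350.4  77.2] [475.5 367.1  81.2] [467.5 358.3  79.2]
[ 16 200  23  16 276] 178 [443.5 428.5  77. ] [460.3 446.3  81.2] [452.3 437.   79.4]
[446.1 102.6 259. ]
```

View pics/w3.png

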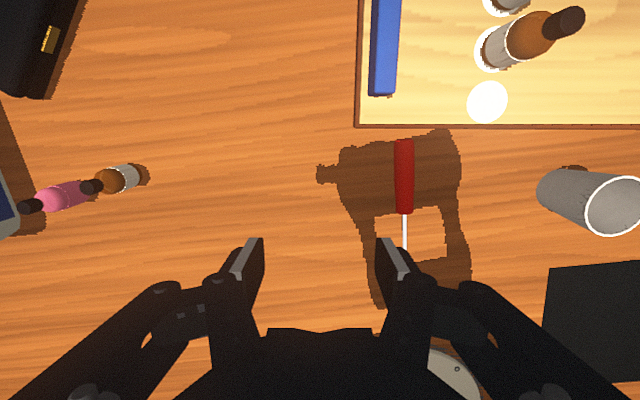

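The wrist view shows bottle A standing upright on the middle spot at (500,50). The near spot at (487,101) is empty, and B is at (122,178) next to the pink bottle.

Request:
move_arm:
  increments:
    - [[-0.09, -1, 0], [0, 0, 0]]
    - [[0, -1, 0], [0, 0, 0]]
    - [[0, -1, 0], [0, 0, 0]]
    - [[0, -1, 0], [0, 0, 0]]
    - [[0, -1, 0], [0, 0, 0]]

```text
t: 10.22
eef_pos: [463.8, 303.1, 258.6]
orientation: [[0.994, -0.106, 0.0], [-0.106, -0.994, -0.0], [0.0, 0.0, -1.0]]
contact_force: [-0.4, -0.7, -0.3]
finger_gap: 0.703
gripper_force: 0.0
```

Request:
move_arm:
  increments:
    - [[0, -1, 0], [0, 0, 0]]
    - [[0, -0.43, 0.5], [0, 0, 0]]
    - [[0, 0, 1], [0, 0, 0]]
    - [[0, 0, 1], [0, 0, 0]]
    - [[0, 0, 0], [0, 0, 0]]

```text
t: 10.85
eef_pos: [467.7, 357.4, 155.6]
orientation: [[0.994, -0.106, -0.005], [-0.106, -0.994, -0.003], [-0.005, 0.004, -1.0]]
contact_force: [0.3, -1.0, 0.9]
finger_gap: 0.702
gripper_force: 0.0
```

Request:
move_arm:
  increments:
    - [[0.03, -0.03, 0], [0, 0, 0]]
    - [[0, 0, 1], [0, 0, 0]]
    - [[0, 0, 1], [0, 0, 0]]
    - [[0, 0, 1], [0, 0, 0]]
    - [[0, 0, 0.05], [0, 0, 0]]

```text
t: 11.48
eef_pos: [470.1, 360.0, 36.1]
orientation: [[0.994, -0.105, -0.002], [-0.105, -0.994, -0.001], [-0.002, 0.001, -1.0]]
contact_force: [0.0, 0.8, 0.0]
finger_gap: 0.7
gripper_force: 0.0
```

Request:
move_arm:
  increments:
    - [[0, 0, 0], [0, 0, 0]]
    - [[0, 0, 0], [0, 0, 0]]
    - [[0, 0, 0], [0, 0, 0]]
    - [[0, 0, 0], [0, 0, 0]]
    - [[0, 0, 0], [0, 0, 0]]
  fingers: 0.2

```text
t: 12.1
eef_pos: [471.4, 361.1, 39.1]
orientation: [[0.994, -0.105, 0.003], [-0.105, -0.994, 0.002], [0.003, -0.002, -1.0]]
contact_force: [0.0, -0.0, 8.9]
finger_gap: 0.354
gripper_force: 58.6
```

Request:
move_arm:
  increments:
    - [[0, 0, -1], [0, 0, 0]]
    - [[0, 0, -1], [0, 0, 0]]
    - [[0, 0, -1], [0, 0, 0]]
    - [[0, 0, -1], [0, 0, 0]]
    - [[0.24, 1, -0.2], [0, 0, 0]]

```text
t: 12.72
eef_pos: [476.9, 321.5, 209.4]
orientation: [[0.995, -0.102, 0.007], [-0.102, -0.995, 0.004], [0.006, -0.005, -1.0]]
contact_force: [1.0, -0.8, -0.6]
finger_gap: 0.356
gripper_force: 59.6
```

Request:
move_arm:
  increments:
    - [[0.5, 1, 0], [0, 0, 0]]
    - [[0.5, 1, 0], [0, 0, 0]]
    - [[0.5, 1, 0], [0, 0, 0]]
    - [[0.5, 1, 0], [0, 0, 0]]
    - [[0, 1, 0], [0, 0, 0]]

```text
t: 13.35
eef_pos: [535.5, 110.8, 206.5]
orientation: [[0.994, -0.105, 0.004], [-0.105, -0.994, 0.0], [0.003, -0.001, -1.0]]
contact_force: [0.4, 0.6, -0.2]
finger_gap: 0.353
gripper_force: 59.6
```

Request:
move_arm:
  increments:
    - [[0, 1, 0], [0, 0, 0]]
    - [[0, 1, 0], [0, 0, 0]]
    - [[0, 1, 0], [0, 0, 0]]
    - [[0, 0, 0], [0, 0, 0]]
    - [[0, 0, 0], [0, 0, 0]]

```text
t: 13.98
eef_pos: [521.8, -6.8, 205.8]
orientation: [[0.994, -0.105, 0.002], [-0.105, -0.994, 0.0], [0.002, -0.0, -1.0]]
contact_force: [0.7, -0.4, -1.1]
finger_gap: 0.355
gripper_force: 59.6
```

Request:
move_arm:
  increments:
    - [[0.02, 0.8, 0], [0, 0, 0]]
    - [[0, 0.66, 0], [0, 0, 0]]
    - [[0, 0, 0.5], [0, 0, 0]]
    - [[0, 0, 0.6], [0, 0, 0]]
    - [[0, 0, 0.3], [0, 0, 0]]

```text
t: 14.6
eef_pos: [516.1, -64.2, 148.2]
orientation: [[0.995, -0.104, -0.001], [-0.104, -0.995, 0.0], [-0.001, -0.0, -1.0]]
contact_force: [0.3, 0.9, -0.1]
finger_gap: 0.356
gripper_force: 59.6
```

Request:
move_arm:
  increments:
    - [[0, 0, 0], [0, 0, 0]]
    - [[0, 0, 0], [0, 0, 0]]
    - [[0, 0, 0], [0, 0, 0]]

```text
t: 14.98
eef_pos: [516.5, -65.1, 149.4]
orientation: [[0.994, -0.105, 0.001], [-0.105, -0.994, -0.0], [0.001, 0.0, -1.0]]
contact_force: [0.1, -0.1, -1.8]
finger_gap: 0.354
gripper_force: 59.6
```

Request:
move_arm:
  increments:
    - [[0, 0, 0.08], [0, 0, 0]]
    - [[0, 0, 0.06], [0, 0, 0]]
    - [[0, 0, 0.04], [0, 0, 0]]
    - [[0, 0, 0], [0, 0, 0]]
    - [[0, 0, 0], [0, 0, 0]]

```text
t: 15.6
eef_pos: [516.2, -65.2, 141.5]
orientation: [[0.994, -0.105, -0.0], [-0.105, -0.994, 0.0], [-0.0, -0.0, -1.0]]
contact_force: [-0.2, 0.4, 0.0]
finger_gap: 0.355
gripper_force: 59.8
```

Request:
move_arm:
  increments:
    - [[0, 0, 0.03], [0, 0, 0]]
    - [[0, 0, 0.03], [0, 0, 0]]
    - [[0, 0, 0], [0, 0, 0]]

```text
t: 15.98
eef_pos: [516.6, -65.3, 140.9]
orientation: [[0.994, -0.105, 0.002], [-0.105, -0.994, -0.001], [0.002, 0.0, -1.0]]
contact_force: [-9.9, 2.4, 38.6]
finger_gap: 0.352
gripper_force: 63.9
```

Request:
move_arm:
  increments:
    - [[0, 0, -0.03], [0, 0, 0]]
    - [[0, 0, 0], [0, 0, 0]]

```text
t: 16.23
eef_pos: [516.4, -65.2, 141.1]
orientation: [[0.994, -0.105, 0.001], [-0.105, -0.994, -0.0], [0.001, 0.0, -1.0]]
contact_force: [-4.3, 0.7, 15.2]
finger_gap: 0.353
gripper_force: 61.2
```

Request:
move_arm:
  increments:
    - [[0, 0, 0], [0, 0, 0]]
    - [[0, 0, 0], [0, 0, 0]]
    - [[0, 0, 0], [0, 0, 0]]
    - [[0, 0, 0], [0, 0, 0]]
  fingers: 0.7

```text
t: 16.73
eef_pos: [516.1, -65.2, 140.2]
orientation: [[0.994, -0.105, -0.0], [-0.105, -0.994, 0.0], [-0.0, -0.0, -1.0]]
contact_force: [-0.1, 0.0, 0.5]
finger_gap: 0.698
gripper_force: 0.0
```

Request:
move_arm:
  increments:
    - [[0, 0, -0.3], [0, 0, 0]]
    - [[0, 0, -1], [0, 0, 0]]
    - [[0, 0, -1], [0, 0, 0]]
    - [[0, 0, -0.7], [0, 0, 0]]
    - [[0, -1, 0], [0, 0, 0]]

```text
t: 17.35
eef_pos: [521.6, -26.6, 263.4]
orientation: [[0.994, -0.108, 0.005], [-0.108, -0.994, -0.001], [0.005, 0.001, -1.0]]
contact_force: [0.1, 0.3, -0.0]
finger_gap: 0.701
gripper_force: 0.0
```

Request:
move_arm:
  increments:
    - [[0, -1, 0], [0, 0, 0]]
    - [[0, -0.6, 0], [0, 0, 0]]
    - [[0, 0, 0], [0, 0, 0]]
    - [[0, 0, 0], [0, 0, 0]]

```text
t: 17.85
eef_pos: [527.0, 37.8, 260.7]
orientation: [[0.994, -0.105, 0.0], [-0.105, -0.994, -0.0], [0.0, 0.0, -1.0]]
contact_force: [0.8, 0.1, 0.2]
finger_gap: 0.701
gripper_force: 0.0
```

```bash
cat > m.py <<'E'
from h import *
import sys
np.set_printoptions(precision=2,suppress=True)
s=snap('scene',sys.argv[1]);w=snap('wrist',sys.argv[2])
def edges(nm,s):
    W=cloud(s);z=W[...,2];hsv=cv2.cvtColor(s['frame'],cv2.COLOR_RGB2HSV)
    m=(abs(z-102)<4)&(hsv[...,0]<30)&(W[...,0]>440)&(W[...,0]<680)&(W[...,1]<320)&(W[...,1]>-300)
    if m.sum()>300:
        P=W[m][:,:2].astype(np.float32); r=cv2.minAreaRect(P); print(nm,'board',r); print(cv2.boxPoints(r))
    m=(hsv[...,0]>105)&(hsv[...,0]<130)&(hsv[...,1]>120)&(abs(z-138)<5)
    if m.sum()>50:
        P=W[m];print(nm,'blue',len(P),cv2.minAreaRect(P[:,:2].astype(np.float32)))
    m=((hsv[...,0]<6)|(hsv[...,0]>174))&(hsv[...,1]>150)&(abs(z-98)<8)&(W[...,0]>650)
    if m.sum()>20:
        P=W[m];P=P[P[:,2]>np.percentile(P[:,2],40)];print(nm,'ptr',m.sum(),P.mean(0),P.min(0),P.max(0),cv2.fitLine(P[:,:2].astype(np.float32),2,0,.1,.1).ravel())
    m=((z>177)&(z<186)&(W[...,1]<0)&(W[...,0]<640)&(W[...,1]>-120)).astype(np.uint8)
    n,l,st,c=cv2.connectedComponentsWithStats(m)
    for i in range(1,n):
        if st[i,4]>12: print(nm,'cap',st[i,4],np.median(W[l==i],0))
edges('S',s);edges('W',w)
x=manip.get_state();print(x['t'],x['eef_pos'],x['orientation'][:,1])
E
python3 m.py s2.png w4.png
```

```text
S board ((556.1484985351562, -98.71432495117188), (300.40289306640625, 133.38246154785156), 83.86953735351562)
[[ 473.8  -240.93]
 [ 606.42 -255.18]
 [ 638.5    43.51]
 [ 505.88   57.75]]
S blue 146 ((574.611083984375, 34.369651794433594), (15.944936752319336, 70.8967514038086), 83.24751281738281)
S ptr 50 [710.85 220.03 100.61] [684.2  215.56  98.97] [734.83 226.37 103.15] [  0.99  -0.12 710.85 220.03]
S cap 73 [ 75.23 -40.2  181.21]
S cap 40 [515.58 -65.82 181.08]
S cap 43 [560.1  -71.07 181.37]
S cap 42 [605.07 -75.89 181.69]
W board ((568.852294921875, -8.695358276367188), (493.52392578125, 145.8028106689453), 80.7624740600586)
[[ 457.28 -240.55]
 [ 601.2  -263.96]
 [ 680.42  223.16]
 [ 536.51  246.57]]
W blue 1448 ((572.2125854492188, 34.03717803955078), (16.565011978149414, 71.07026672363281), 84.2803726196289)
W ptr 539 [698.42 221.03  99.5 ] [679.72 215.33  98.24] [716.74 226.7  101.66] [  0.99  -0.11 698.42 221.03]
W cap 532 [602.38 -75.63 180.75]
W cap 446 [558.01 -70.5  180.75]
W cap 378 [513.18 -65.94 180.85]
17.95 [527.02  37.49 260.52] [-0.11 -0.99  0.  ]
```

View pics/s2.png

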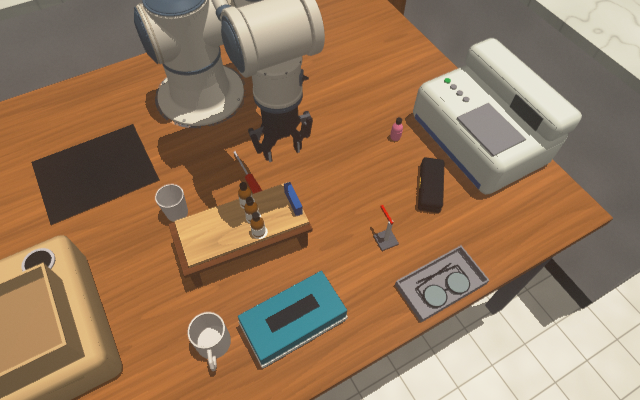

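View pics/w4.png

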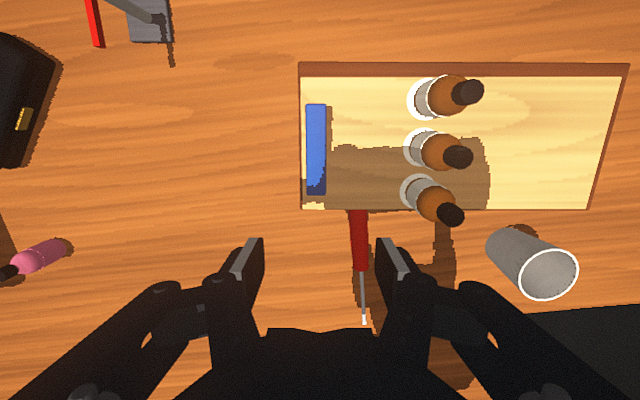

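The views show all three bottles upright in a straight row on the spots: scene (243,190), (249,205), (257,218). The bystanders are undisturbed, and the wrist view shows the pointer at (93,20). Next I measure the stand's direction and the slide distance, then approach the handle.

Run:
```python
from h import *
np.set_printoptions(precision=3,suppress=True)
s=snap('wrist');W=cloud(s);z=W[...,2];hsv=cv2.cvtColor(s['frame'],cv2.COLOR_RGB2HSV)
bx=np.array([.9943,-.1068]);by=np.array([.1068,.9943])
U=W[...,:2]@bx;V=W[...,:2]@by
fin=np.isfinite(z)
st=fin&(abs(z-90)<3)&(U>500)&(U<700)&(V<120); bd=fin&(abs(z-102)<3)&(U>500)&(U<700)&(V<120)
for nm,m in(('stand',st),('board',bd)):
    pts=[];q=[]
    for c in range(330,600,3):
        r=np.nonzero(m[:150,c])[0]
        if len(r): pts.append(W[r[0],c,:2])
    for r in range(80,200,2):
        c=np.nonzero(m[r,280:340])[0]
        if len(c): q.append(W[r,280+c[0],:2])
    for t,p,in(('side',pts),('end',q)):
        p=np.array(p,np.float32); f=cv2.fitLine(p,cv2.DIST_HUBER,0,.1,.1).ravel(); 
        print(nm,t,len(p),f,'yaw',np.degrees(np.arctan(-f[1]/f[0] if t=='end' else f[0]/f[1])),'uv',f[2:]@bx,f[2:]@by)
```

```text
stand side 90 [  0.11    0.994 634.578 -93.057] yaw 6.318858 uv 640.8999326599121 -24.754069361877427
stand end 60 [  0.994  -0.112 572.699  51.149] yaw 6.4072566 uv 563.9722081726075 112.02147792358399
board side 90 [   0.106    0.994  614.939 -139.452] yaw 6.07041 uv 626.3270121887207 -72.98137583770752
board end 60 [  0.994  -0.107 572.059  48.168] yaw 6.1208463 uv 563.6540998718261 108.98959224700928
```

Request:
move_arm:
  increments:
    - [[0.6, -0.06, 0], [0, 0, 0]]
    - [[0.49, 0, 0], [0, 0, 0]]
    - [[0, 0, 0.7], [0, 0, 0]]
    - [[0, 0, 0.5], [0, 0, 0]]
    - [[0, 0, 0], [0, 0, 0]]
  fingers: 0.6

```text
t: 18.62
eef_pos: [569.9, 35.5, 211.2]
orientation: [[0.994, -0.106, -0.003], [-0.106, -0.994, 0.0], [-0.003, 0.0, -1.0]]
contact_force: [0.2, 0.1, 0.4]
finger_gap: 0.601
gripper_force: 0.0
```

Request:
move_arm:
  increments:
    - [[0, 0, 0.8], [0, 0, 0]]
    - [[0, 0, 0.7], [0, 0, 0]]
    - [[0, 0, 0.4], [0, 0, 0]]
    - [[0, 0, 0.1], [0, 0, 0]]
    - [[0, 0, 0], [0, 0, 0]]

```text
t: 19.25
eef_pos: [571.2, 36.0, 133.0]
orientation: [[0.994, -0.105, 0.001], [-0.105, -0.994, -0.0], [0.001, -0.0, -1.0]]
contact_force: [0.6, 0.7, 0.8]
finger_gap: 0.603
gripper_force: 0.0
```

Request:
move_arm:
  increments:
    - [[0, 0, 0.1], [0, 0, 0]]
    - [[0, 0, 0.08], [0, 0, 0]]
    - [[0, 0, 0], [0, 0, 0]]

```text
t: 19.62
eef_pos: [570.6, 36.1, 125.0]
orientation: [[0.994, -0.105, -0.0], [-0.105, -0.994, 0.0], [-0.0, 0.0, -1.0]]
contact_force: [-0.1, 1.1, 1.1]
finger_gap: 0.598
gripper_force: 0.0
```

Request:
move_arm:
  increments:
    - [[0, 0, 0], [0, 0, 0]]
    - [[0, 0, 0], [0, 0, 0]]
    - [[0, 0, 0], [0, 0, 0]]
    - [[0, 0, 0], [0, 0, 0]]
    - [[0, 0, 0], [0, 0, 0]]
  fingers: 0.05

```text
t: 20.25
eef_pos: [570.8, 36.1, 125.3]
orientation: [[0.994, -0.105, 0.0], [-0.105, -0.994, 0.0], [0.0, -0.0, -1.0]]
contact_force: [-1.1, 0.3, 5.6]
finger_gap: 0.2
gripper_force: 59.4
```

Request:
move_arm:
  increments:
    - [[0, 0, 0], [0, 0, 0]]
    - [[0, 0, 0], [0, 0, 0]]
    - [[0, 0, 0], [0, 0, 0]]

```text
t: 20.62
eef_pos: [570.8, 36.1, 125.3]
orientation: [[0.994, -0.105, 0.0], [-0.105, -0.994, 0.0], [0.0, -0.0, -1.0]]
contact_force: [-2.6, 0.8, 5.6]
finger_gap: 0.203
gripper_force: 59.4
```

Request:
move_arm:
  increments:
    - [[0, -0.03, -0.01], [0, 0, 0]]
    - [[0, -0.06, 0], [0, 0, 0]]
    - [[0, -0.09, 0], [0, 0, 0]]
    - [[0.002, -0.12, 0], [0, 0, 0]]
    - [[0.001, -0.12, 0], [0, 0, 0]]

```text
t: 21.25
eef_pos: [572.6, 53.2, 125.4]
orientation: [[0.994, -0.105, -0.0], [-0.105, -0.994, 0.0], [-0.0, -0.0, -1.0]]
contact_force: [-0.7, -0.7, -3.4]
finger_gap: 0.199
gripper_force: 58.5
```

Request:
move_arm:
  increments:
    - [[0.001, -0.12, 0], [0, 0, 0]]
    - [[0.001, -0.12, 0], [0, 0, 0]]
    - [[0.001, -0.09, 0], [0, 0, 0]]
    - [[0, -0.05, 0], [0, 0, 0]]
    - [[0, 0, 0], [0, 0, 0]]

```text
t: 21.88
eef_pos: [574.4, 68.1, 125.5]
orientation: [[0.994, -0.105, 0.0], [-0.105, -0.994, 0.0], [0.0, -0.0, -1.0]]
contact_force: [0.4, 1.3, -2.4]
finger_gap: 0.2
gripper_force: 58.6
```

```bash
python3 m.py s3.png w5.png
```

```text
S board ((559.8692016601562, -67.05386352539062), (299.2308044433594, 133.78086853027344), 84.18698120117188)
[[ 478.17 -209.13]
 [ 611.26 -222.67]
 [ 641.57   75.02]
 [ 508.48   88.57]]
S ptr 51 [710.02 220.1  101.13] [684.05 214.99  98.88] [736.7  225.67 105.92] [  0.99  -0.11 710.02 220.1 ]
S cap 80 [ 71.66 -45.76 182.04]
S cap 36 [519.74 -34.98 180.87]
S cap 40 [563.75 -38.3  181.27]
S cap 41 [608.76 -44.17 180.92]
W board ((562.0152587890625, -24.882186889648438), (212.95956420898438, 130.9639129638672), 83.96170043945312)
[[ 485.7  -123.88]
 [ 615.93 -137.66]
 [ 638.33   74.12]
 [ 508.1    87.9 ]]
W blue 3702 ((574.315185546875, 65.78262329101562), (17.510723114013672, 58.35204315185547), 83.95536041259766)
W cap 199 [561.16 -31.64 177.98]
21.975 [574.35  67.93 125.52] [-0.11 -0.99 -0.  ]
```

Request:
move_arm:
  increments:
    - [[0, -0.05, 0], [0, 0, 0]]
    - [[0, -0.1, 0], [0, 0, 0]]
    - [[0.001, -0.15, 0], [0, 0, 0]]
    - [[0.001, -0.15, 0], [0, 0, 0]]
    - [[0.001, -0.15, 0], [0, 0, 0]]

```text
t: 22.6
eef_pos: [577.0, 92.2, 125.4]
orientation: [[0.994, -0.105, -0.0], [-0.105, -0.994, 0.0], [-0.0, 0.0, -1.0]]
contact_force: [-0.9, -0.5, -2.0]
finger_gap: 0.203
gripper_force: 58.7
```

Request:
move_arm:
  increments:
    - [[0.001, -0.15, 0], [0, 0, 0]]
    - [[0.001, -0.15, 0], [0, 0, 0]]
    - [[0.001, -0.15, 0], [0, 0, 0]]
    - [[0.001, -0.15, 0], [0, 0, 0]]
    - [[0, -0.15, 0], [0, 0, 0]]

```text
t: 23.22
eef_pos: [580.3, 121.9, 125.5]
orientation: [[0.994, -0.105, 0.0], [-0.105, -0.994, -0.0], [0.0, -0.0, -1.0]]
contact_force: [-0.4, -0.2, -3.4]
finger_gap: 0.198
gripper_force: 58.6
```

Request:
move_arm:
  increments:
    - [[0.001, -0.15, 0], [0, 0, 0]]
    - [[0.001, -0.15, 0], [0, 0, 0]]
    - [[0.001, -0.15, 0], [0, 0, 0]]
    - [[0.001, -0.1, 0], [0, 0, 0]]
    - [[0, -0.05, 0], [0, 0, 0]]

```text
t: 23.85
eef_pos: [582.9, 145.6, 125.5]
orientation: [[0.994, -0.105, -0.0], [-0.105, -0.994, 0.0], [-0.0, 0.0, -1.0]]
contact_force: [0.1, -1.4, -3.0]
finger_gap: 0.199
gripper_force: 58.6
```

```bash
python3 m.py s4.png w6.png
```

```text
S board ((568.2388916015625, 10.457550048828125), (300.1833190917969, 133.87722778320312), 83.94361877441406)
[[ 485.84 -131.73]
 [ 618.97 -145.86]
 [ 650.64  152.65]
 [ 517.51  166.77]]
S ptr 52 [707.92 220.49 100.82] [682.96 215.19  99.36] [737.4  225.59 104.02] [  0.99  -0.11 707.92 220.49]
S cap 84 [ 75.52 -39.28 181.89]
W board ((581.5106811523438, 89.73979949951172), (297.4341125488281, 138.6942138671875), 78.13040161132812)
[[483.06 -41.53]
 [618.79 -70.06]
 [679.96 221.01]
 [544.24 249.54]]
W blue 3810 ((587.4860229492188, 143.5054931640625), (18.198650360107422, 66.48361206054688), 84.224853515625)
W ptr 1615 [697.52 221.19  99.33] [679.96 216.24  98.24] [713.76 226.19 101.32] [  0.99  -0.11 697.52 221.19]
23.95 [582.99 145.65 125.49] [-0.1  -0.99 -0.  ]
```

Request:
move_arm:
  increments:
    - [[0, -0.06, 0], [0, 0, 0]]
    - [[0, -0.12, 0], [0, 0, 0]]
    - [[0.001, -0.15, 0], [0, 0, 0]]
    - [[0.001, -0.15, 0], [0, 0, 0]]
    - [[0.001, -0.15, 0], [0, 0, 0]]

```text
t: 24.58
eef_pos: [585.8, 170.9, 125.5]
orientation: [[0.994, -0.105, 0.0], [-0.105, -0.994, 0.0], [0.0, -0.0, -1.0]]
contact_force: [-0.2, -0.5, -3.1]
finger_gap: 0.201
gripper_force: 58.7
```

Request:
move_arm:
  increments:
    - [[0.001, -0.15, 0], [0, 0, 0]]
    - [[0.001, -0.15, 0], [0, 0, 0]]
    - [[0.001, -0.15, 0], [0, 0, 0]]
    - [[0.001, -0.15, 0], [0, 0, 0]]
    - [[0, -0.15, 0], [0, 0, 0]]

```text
t: 25.2
eef_pos: [589.0, 200.6, 125.5]
orientation: [[0.994, -0.105, -0.0], [-0.105, -0.994, 0.0], [-0.0, -0.0, -1.0]]
contact_force: [0.9, -2.2, -3.9]
finger_gap: 0.202
gripper_force: 58.7
```

Request:
move_arm:
  increments:
    - [[0.001, -0.12, 0], [0, 0, 0]]
    - [[0.001, -0.09, 0], [0, 0, 0]]
    - [[0, -0.06, 0], [0, 0, 0]]
    - [[0, 0, 0], [0, 0, 0]]
    - [[0, 0, 0], [0, 0, 0]]

```text
t: 25.82
eef_pos: [590.3, 211.0, 125.6]
orientation: [[0.994, -0.105, 0.0], [-0.105, -0.994, 0.0], [0.0, -0.0, -1.0]]
contact_force: [-0.9, 1.2, -1.6]
finger_gap: 0.207
gripper_force: 58.7
```

```bash
python3 m.py s5.png w7.png
python3 - <<'E'
from h import *
np.set_printoptions(precision=2,suppress=True)
sy=np.array([.1106,.9939]);sx=np.array([.9939,-.1106])
for n in('scene','side','wrist'):
    s=snap(n,'f_'+n+'.png');W=cloud(s);z=W[...,2];h=cv2.cvtColor(s['frame'],cv2.COLOR_RGB2HSV)
    a=W[...,:2]@sx;b=W[...,:2]@sy
    r=((h[...,0]<6)|(h[...,0]>174))&(h[...,1]>150)&(z>90)&(z<108)&(W[...,0]>650)&(W[...,0]<760)&(abs(b-296)<20)
    t=(abs(z-102)<3)&(h[...,0]<30)&(b>230)&(b<320)&(a>485)&(a<640)
    if r.sum(): v,u=np.nonzero(r); p=ray(s,np.c_[u,v],99)[:,:2]@sy; print(n,'ptr b: cloud',np.percentile(b[r],[3,50,97]),'z',np.median(z[r]),'rays',np.percentile(p,[0,50,100]),'uv',u.min(),u.max(),v.min(),v.max())
    if t.sum():
        for lo in range(500,640,20):
            q=t&(abs(a-lo)<6)
            if q.sum()>5: print('  edge a',lo,q.sum(),b[q].max())
E
```

```text
S board ((575.4190063476562, 76.10687255859375), (301.15301513671875, 134.0804443359375), 83.9549331665039)
[[492.89 -66.57]
 [626.23 -80.69]
 [657.94 218.79]
 [524.61 232.91]]
S ptr 53 [711.72 220.16 100.82] [683.14 215.79  98.82] [737.56 225.41 104.4 ] [  0.99  -0.11 711.72 220.16]
S cap 47 [ 71.81 -45.23 181.65]
S cap 18 [ 83.89  -9.32 182.07]
W board ((588.858154296875, 121.36023712158203), (228.20521545410156, 145.01870727539062), 80.03264617919922)
[[497.69  21.53]
 [640.52  -3.57]
 [680.02 221.19]
 [537.19 246.29]]
W blue 3933 ((594.4735107421875, 208.9012451171875), (18.570749282836914, 66.35234069824219), 84.02421569824219)
W ptr 1125 [697.31 221.41  99.5 ] [679.94 216.72  98.81] [713.92 226.08 100.96] [  0.99  -0.11 697.31 221.41]
25.925 [590.25 210.97 125.52] [-0.11 -0.99 -0.  ]
scene ptr b: cloud [295.23 297.38 301.05] z 99.31232282879864 rays [293.77 297.99 301.26] uv 381 392 205 223
  edge a 500 14 273.91074747517933
  edge a 520 24 268.1871686923078
  edge a 540 30 256.87309855816756
  edge a 560 42 259.49654760798626
  edge a 580 47 264.7414718226232
  edge a 600 68 288.0234186294151
  edge a 620 75 286.7508599254989
side ptr b: cloud [298.77 303.46 306.7 ] z 99.57061337549729 rays [296.74 302.92 310.56] uv 237 251 213 221
  edge a 500 67 293.32673860045793
  edge a 520 55 292.7996961566015
  edge a 540 30 293.23358782709215
  edge a 560 13 293.98903382033643
  edge a 580 10 292.86735703265794
  edge a 600 12 292.38564307177387
  edge a 620 25 292.5531246864235
wrist ptr b: cloud [294.29 297.   300.08] z 99.04684620797104 rays [293.34 297.01 300.37] uv 261 278 0 80
  edge a 520 79 287.01094256705574
  edge a 540 89 238.62579464426912
  edge a 560 576 255.28828748045868
  edge a 580 1249 287.7069674532989
  edge a 600 1908 287.88340175507204
  edge a 620 2664 287.95356426682173
```

Request:
move_arm:
  increments:
    - [[0, -0.06, 0], [0, 0, 0]]
    - [[0.001, -0.1, 0], [0, 0, 0]]
    - [[0, -0.06, 0], [0, 0, 0]]
    - [[0, 0, 0], [0, 0, 0]]
    - [[0, 0, 0], [0, 0, 0]]

```text
t: 26.7
eef_pos: [591.2, 219.9, 125.5]
orientation: [[0.994, -0.105, 0.0], [-0.105, -0.994, 0.0], [0.0, -0.0, -1.0]]
contact_force: [-0.6, 1.5, -2.5]
finger_gap: 0.204
gripper_force: 58.8
```

Run:
```python
from h import *
np.set_printoptions(precision=2,suppress=True)
sy=np.array([.1106,.9939]);sx=np.array([.9939,-.1106])
s=snap('wrist','f2w.png');snap('side','f2s.png');sc=snap('scene','f2c.png')
W=cloud(s);z=W[...,2];h=cv2.cvtColor(s['frame'],cv2.COLOR_RGB2HSV);a=W[...,:2]@sx;b=W[...,:2]@sy
r=((h[...,0]<6)|(h[...,0]>174))&(h[...,1]>150)&(z>90)&(z<108)&(W[...,0]>650)&(abs(b-296)<20)
e=[]
for row in range(0,90,8):
    c=np.nonzero(r[row])[0]
    if len(c): print('ptr',row,c.min(),c.max(),ray(s,[[c.min()-.5,row],[c.max()+.5,row]],99)[:,:2]@sy)
top=(z>98)&(z<106)&(h[...,0]<32)&~r&(a>505)&(a<640)&(b>240)
for row in range(0,330,8):
    c=np.nonzero(top[row])[0]
    if len(c)>3: p=ray(s,[c.min()-.5,row],102)[0,:2]; e.append((row,c.min(),p@sx,p@sy))
for x in e: print(*np.round(x,1))
W=cloud(sc);z=W[...,2]
m=((z>177)&(z<186)&(W[...,1]>60)&(W[...,1]<160)&(W[...,0]>500)&(W[...,0]<660)).astype(np.uint8)
n,l,st,c=cv2.connectedComponentsWithStats(m)
for i in range(1,n):
    if st[i,4]>12: print('cap',st[i,4],np.median(W[l==i],0))
x=manip.get_state();print(x['t'],x['eef_pos'],x['contact_force'])
im=np.vstack([cv2.resize(cv2.imread('pics/f2s.png')[130:270,180:460],(560,280)),cv2.resize(cv2.imread('pics/f2c.png')[130:270,180:460],(560,280))]);cv2.imwrite('pics/fin.png',im)
```

```text
ptr 0 281 293 [300.35 294.38]
ptr 8 281 294 [300.45 293.98]
ptr 16 281 294 [300.56 294.04]
ptr 24 282 294 [300.2 294.1]
ptr 32 282 294 [300.3  294.16]
ptr 40 282 294 [300.41 294.22]
ptr 48 282 294 [300.52 294.29]
ptr 56 283 294 [300.14 294.35]
ptr 64 283 295 [300.25 293.93]
ptr 72 283 295 [300.36 294.  ]
ptr 80 285 295 [299.48 294.06]
136.0 291.0 624.2 296.8
144.0 291.0 620.2 296.9
152.0 291.0 616.1 297.0
160.0 292.0 612.0 296.6
168.0 292.0 607.8 296.7
176.0 292.0 603.5 296.8
184.0 292.0 599.1 296.9
192.0 292.0 594.7 297.0
200.0 293.0 590.2 296.5
208.0 293.0 585.7 296.6
216.0 293.0 581.0 296.7
224.0 293.0 576.3 296.8
232.0 294.0 571.5 296.3
240.0 350.0 566.8 264.7
248.0 364.0 561.9 256.6
256.0 367.0 556.9 254.6
264.0 369.0 551.7 253.2
272.0 377.0 546.5 248.2
312.0 296.0 518.6 296.1
320.0 296.0 512.7 296.2
328.0 296.0 506.8 296.4
cap 35 [535.5  117.49 181.66]
cap 36 [581.68 112.   181.26]
cap 38 [624.43 107.39 181.57]
26.85 [591.2  219.72 125.47] [ 0.31  1.23 -2.72]
```

View pics/fin.png

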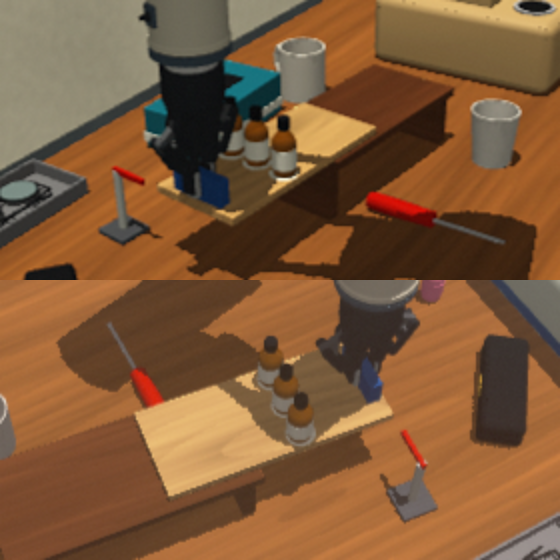

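View pics/f2w.png

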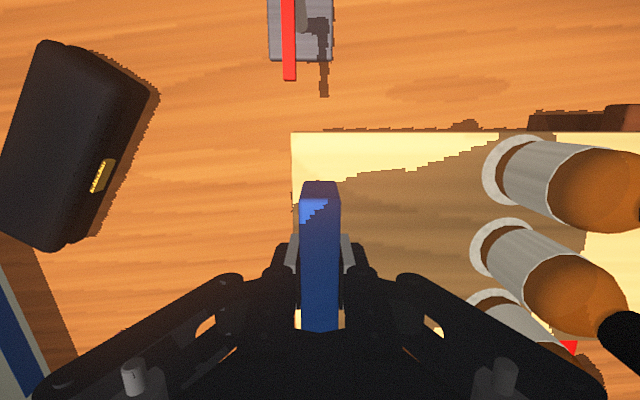

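The final views show all three bottles upright on their spots. The handle is gripped, and the leading edge at (292,160) is about 0.5 mm short of the pointer's centre line at (288,40).

Request:
move_arm:
  increments:
    - [[0, -0.013, 0], [0, 0, 0]]
    - [[0, 0, 0], [0, 0, 0]]
    - [[0, 0, 0], [0, 0, 0]]
    - [[0, 0, 0], [0, 0, 0]]
    - [[0, 0, 0], [0, 0, 0]]

```text
t: 27.48
eef_pos: [591.2, 220.2, 125.5]
orientation: [[0.994, -0.105, -0.0], [-0.105, -0.994, -0.0], [-0.0, 0.0, -1.0]]
contact_force: [0.3, -1.1, -3.2]
finger_gap: 0.199
gripper_force: 58.8
```

```bash
python3 -c "
from plant import manip
x=manip.get_state();print(x['eef_pos'],x['contact_force'],x['gripper_force']);print(manip.hand_in())"
```

```text
[591.22252096 220.21192598 125.47594838] [ 0.28512669 -1.08691104 -3.20457891] 58.75088274478912
the job is handed in; nothing more can be done
None
```

I handed the job in at 27.5 s with both loose bottles on their spots in a row beside the third and the board slid out with its leading edge within about 1 mm of the pointer's line; the arm still holds the board level by its handle (no verdict was returned).

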